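# Pack frost-sensitive glue and probe the closed insulated box

### The job

Pack the glue stick and the glue tube from the table top into the open grey insulated shipping box and swing its lid shut. Then take the climate probe from its stand by the handle and lower its stem upright through the orange-rimmed port in the lid, never letting the probe touch the box, the lid, the port or the glue, until the black ring on the stem is level with the top of the port's rim. Finish while still holding it there, still and centred in the port, and leave everything else on the table where it stands.

Things in the scene. Friction and masses are not known exactly. Their poses are not given: they have to be found in the camera images.
- shipper: dark grey foam shipping box, fixed; outside 300 (x) x 220 (y) x 120 mm high without lid, walls and floor 20 mm. Origin: centre of underside, z up. Blue temperature packs stand fixed along both x end walls: free floor 228 (x) x 180 (y) mm. The lid hinges on the +y wall and stands open above it. Lid shut, the port is at x -60, y +30: keep the tall glue stick away from there (tube may lie under it)
- shipper_lid (a joint): lid angle, rad: 0 shut, 1.57 upright, stop at 1.95 (leaning out to box +y). Panel 300 x 220 x 18 mm, 0.22 kg; hinge line along box x at box y +110 mm, 120 mm above the table; shut, it reaches from there to box -y; dark finger lip at its free edge. Friction hinge with damper: stays put when steeper than 1.3 rad; pushed below 1.1 it sinks shut by itself in about 2 s. Needs about 1 N
- port (a point): centre of the top of the port's orange rim in the lid; frame turns with the lid (lid shut: axes as the box's). Round through hole of 30 mm diameter in the rim, 31 mm in the lid. The rim, 42 to 48 mm across outside, stands 6 mm above the 18 mm thick lid. Lid shut: 144 mm above the table, at box x -60, y +30 mm
- lid_edge (a point): middle of the free edge of the lid, on its upper (outer) face; axes turn with the lid. It is 220 mm from the hinge line. With the lid open the outer face looks to the box's +y
- probe_stand: stand of the climate probe, fixed: black foot 100 (x) x 90 (y) mm, two aluminium uprights and a grey plate 94 (x) x 60 (y) x 10 mm whose top is 112 mm above the table, with an 18 mm hole at its centre where the probe's stem hangs. Origin: centre of the underside
- probe: climate probe, 0.09 kg: light grey flat handle 40 (x) x 22 (y) x 70 mm (z, upright), orange band at its foot, display near the top of its -y side; below it a round stem, 10 mm diameter, 95 mm long, lowest 20 mm black. Origin: centre of the handle's underside, z up along the stem. It hangs in its stand, handle resting on the plate: lift it 107 mm or more to free the stem
- probe_handle (a point): a point inside the probe's handle, on the axis, 38 mm above the handle's underside: where to grip it, across its 22 mm thickness (its y)
- probe_tip (a point): lower end of the probe's stem, 95 mm below the handle's underside, 133 mm below probe_handle
- probe_ring (a point): the black immersion ring on the stem, on the axis, 18 mm below the handle's underside, 56 mm below probe_handle, 77 mm above the tip
- glue_stick: glue stick, yellow body with red cap, standing upright; 28 mm diameter, 86 mm high, 0.03 kg. Origin: centre of the underside
- stick_center (a point): centre of the glue stick, 43 mm above its underside
- glue_tube: black and white tube of glue lying flat, 146 mm long (its y), 40 mm wide (its x), 26 mm high. Origin: centre of the underside
- tube_center (a point): centre of the glue tube, 13 mm above its underside; grip across the 40 mm width (its x); the y axis runs along the tube
- tape_clear: roll of light packing tape lying flat, 85 mm diameter, 48 mm high; leave it alone
- note_pad: red note pad 70 x 98 x 12 mm; leave it alone
- marker_black: black marker pen, 138 mm long, lying flat; leave it alone

How it is judged (in metres and radians):
On the way, in this order (a step that is already met when the one before it is completed fails the run):
1. glue stick and glue tube lie in the box, let go (x of stick_center in the frame of shipper between -0.125 and 0.125 m and y of stick_center in the frame of shipper between -0.09 and 0.09 m and z of stick_center in the frame of shipper between 0.015 and 0.1 m and x of tube_center in the frame of shipper between -0.125 and 0.125 m and y of tube_center in the frame of shipper between -0.09 and 0.09 m and z of tube_center in the frame of shipper between 0.015 and 0.1 m and contact force between the fingers and glue_stick below 0.1 N and contact force between the fingers and glue_tube below 0.1 N), for 0.2 s.
2. the lid is shut over them, while the probe is still in its stand (x of stick_center in the frame of shipper between -0.125 and 0.125 m and y of stick_center in the frame of shipper between -0.09 and 0.09 m and z of stick_center in the frame of shipper between 0.015 and 0.1 m and x of tube_center in the frame of shipper between -0.125 and 0.125 m and y of tube_center in the frame of shipper between -0.09 and 0.09 m and z of tube_center in the frame of shipper between 0.015 and 0.1 m and value of joint shipper_lid below 0.04 rad and z of probe_tip in the frame of probe_stand below 0.1 m), for 0.2 s.
3. the probe is held above its stand, its stem free of the plate (value of joint shipper_lid below 0.04 rad and z of probe_tip in the frame of probe_stand above 0.113 m and contact force between the fingers and probe above 1 N), for 0.1 s.
At the end, for the whole second after the job is handed in: Both glues in the box, lid shut (0.04 rad); the fingers hold the probe still in the port: stem within 5 mm of the port's centre at ring and tip, upright within 0.06 rad, ring within 12 mm of the rim's top, touching no box, lid, port or glue (x of stick_center in the frame of shipper between -0.125 and 0.125 m and y of stick_center in the frame of shipper between -0.09 and 0.09 m and z of stick_center in the frame of shipper between 0.015 and 0.1 m and x of tube_center in the frame of shipper between -0.125 and 0.125 m and y of tube_center in the frame of shipper between -0.09 and 0.09 m and z of tube_center in the frame of shipper between 0.015 and 0.1 m and value of joint shipper_lid below 0.04 rad and horizontal distance between each of probe_tip, probe_ring and port below 0.005 m and z of probe_ring in the frame of port between -0.012 and 0.012 m and angle between probe's own z axis and vertical below 0.06 rad and linear speed of probe below 0.02 m/s and contact force between probe and shipper below 0.1 N and contact force between probe and glue_stick below 0.1 N and contact force between probe and glue_tube below 0.1 N and contact force between the fingers and probe above 1 N); the arm keeps its last pose, push and grip.
It fails at once if the probe touches the box, its lid or the port (contact force between probe and shipper above 0.3 N).
It fails at once if the probe touches the glue (contact force between probe and glue_stick above 0.3 N or contact force between probe and glue_tube above 0.3 N).
It fails at once if another thing on the table is pushed away (distance of any of tape_clear, note_pad, marker_black from where it was at the start of the episode above 0.03 m).
It also fails if it takes over 72 s, if anything falls off the work surface, if the arm or the gripper's body presses on something with over 40 N, if the wrist force passes 120 N, or if a joint passes its speed limit or range.

### The arm

A 7-joint arm with a two-finger parallel gripper is mounted at the origin on a cart in front of the work surface, level with it; the furniture and walls round the work are solid. World frame = base frame: x ahead of the robot, y to its left, z up, the work surface at z = 0. Lengths are in m, angles in degrees, forces in N, time in s.
With the tool pointing down it reaches from about 0.425 to 0.875 m from the base axis. Payload 4.7 kg.
Tool frame: the origin (TCP) lies between the finger pads; the fingertips stand 8 mm ahead of it and the grasp point (between the pads) lies 11 mm behind it; z points along the fingers, y is the line along which they close (so a half turn about z gives the same grasp; the last joint's range is limited). The gripper opens to 87 mm and grips with 3 to 60 N. Pads are 19 mm wide; open, the fingers measure 117 mm over their backs; the gripper's body (75 mm by 190 mm) begins 51 mm behind the grasp point.
Start: joints at [76.496, 18.392, -4.016, 83.108, 1.295, 78.541, -3.26], TCP at [0.161, -0.63, 0.231] pointing down, gripper open.
Joint ranges: [-163.93, 163.93], [-17.29, 119.83], [-79.2, 71.16], [3.27, 140.29], [-89.18, 269.18], [5.43, 117.66], [-154.24, 154.24]. Speed limits (degrees/s): [147.25, 147.25, 180, 180, 180, 180, 180].

### API

Orientations are given as [roll, pitch, yaw] about the fixed x, y, z axes, in that order (R = Rz(yaw) Ry(pitch) Rx(roll)).
In Python, from cell import env, viewer gives the robot as it stands. The module is installed in compiled form; this text tells all that it offers.
- The arm moves only by the tool arm_command, never from a script. Its argument "series" is a list of rows, each a list of 2 entries, a list of its own where there are three numbers: the shift along the tool's x, y, z in mm, then the turn about the tool's z in rad. A call has exactly 5 rows; each row is the pose to reach, as a shift and turn from the pose commanded when the call began, along the tool's axes at that moment; what a row does not reach only later rows make up. A row lasts 1/10 s, in which the tool goes at most 50 mm and 8.59 degrees, less where a joint would pass 70% of its speed; a pose out of reach is approached as far as the arm can. A call with a gripper value outside its range is refused whole. "grip" is the gripper command: -1 is fully open, 1 is shut, values between are in proportion, set as the call begins (left out, the last holds). The fingers move at their own pace and stop on an object; "grip_force" is the grip in N (left out, the last holds). Time passes only in rows, so rows that repeat a pose let the fingers close, or fill a call up. It gives the time, the measured TCP pose, the force, the opening and the grip force at its end, in the units of the state.
- env.get_obs(): the state, without advancing time (a new reading comes with each control period).
- viewer.read_camera(name): name is "side" or "top" or "wrist"; returns (picture, depth): 384x512x3 uint8, blue, green, red; 384x512 float32, m along the optical axis (not along the pixel's ray), 0 where there is no reading.
- viewer.calibration(name): a dict with "K" (3x3 intrinsics, pixels), "T" (4x4, takes a point from camera to world coordinates); the wrist camera has in their place "hand_eye" (4x4, takes a point from camera to tool coordinates, whose origin is the TCP and whose axes are the flange's). Camera axes: x right, y up, looking along -z (the intrinsics and any distortion apply to the point x, -y, -z); pixel columns grow to the right and rows downward; lengths in m; the calibration is good to about 2 mm. The wrist camera is an equidistant fisheye: a pixel r from the principal point sees the ray r / f radians off the axis. A picture is of the moment at which its call begins: read the wrist's pose just before it. calibration takes no time and is no camera call.
- env.sign_off(): hands the job in; it is judged then, once.
The state is a dict: "time_s": time; "qpos": joint angles; "joint_velocities": joint speeds; "effort": joint torques, N m; "tool_pos": TCP position; "tool_rot": TCP orientation; "force": force on the tool from outside, world axes, zero at the start; "wrist_torque": the same for the moment, N m; "grip_width": finger opening in m; "grasp_force": force on a finger pad.
Only numpy, scipy, OpenCV 4.12 (cv2) and the standard library are available. Lean on these libraries where they do the work, as an engineer would, in place of code of your own. Each camera call takes 0.05 s, during which the arm holds its last target. There are 200 camera calls.

## Working session

There is one attempt and no reset: what is moved stays moved. The work goes in short steps, Python scripts to look and compute and a tool call to move; the robot and the scene stay as the last step left them, time stands still between calls to the robot, and variables do not carry over. Pictures are saved under pics/ and viewed, at most 12 in all, crops included, and the job is handed in when it is done.

Besides the shell and the picture viewer there is one more tool, called after "Call:" by a JSON object that holds its "api" and its "payload", one argument or row to a line. arm_command: Moves the arm, as the interface text tells. Its arguments: {"type":"object","properties":{"series":{"type":"array"},"grip":{"type":"number"},"grip_force":{"type":"number"}},"required":["series"]}

```bash
mkdir -p pics; cat > h.py <<'E'
import numpy as np, cv2
from scipy.spatial.transform import Rotation as R
from cell import env, viewer
def tool():
    o=env.get_obs(); T=np.eye(4); T[:3,3]=o['tool_pos']; T[:3,:3]=R.from_euler('xyz',o['tool_rot'],degrees=True).as_matrix(); return T
def cloud(name):
    c=viewer.calibration(name); K=np.array(c['K']); 
    if name=='wrist': T=tool()@np.array(c['hand_eye'])
    else: T=np.array(c['T'])
    im,d=viewer.read_camera(name)
    v,u=np.mgrid[0:384,0:512]; x=(u-K[0,2])/K[0,0]; y=(v-K[1,2])/K[1,1]
    if name=='wrist':
        th=np.hypot(x,y); s=np.where(th>1e-9,np.tan(th)/np.maximum(th,1e-9),1); x=x*s;y=y*s
    P=np.stack([x*d,-y*d,-d,np.ones_like(d)],-1)@T.T
    return im,d,P[...,:3],T,K
def ray(name,u,v,T,K):
    x=(u-K[0,2])/K[0,0]; y=(v-K[1,2])/K[1,1]
    if name=='wrist':
        th=np.hypot(x,y); s=np.tan(th)/th if th>1e-9 else 1; x*=s;y*=s
    return T[:3,3],T[:3,:3]@np.array([x,-y,-1])
def onz(name,u,v,z,T,K):
    o,d=ray(name,u,v,T,K); return o+d*(z-o[2])/d[2]
E
python3 - <<'E'
from h import *
print(env.get_obs())
ims=[]
for n in ['top','side','wrist']:
    im,d,P,T,K=cloud(n); np.savez(n+'0.npz',im=im,d=d,P=P,T=T,K=K); c=viewer.calibration(n); print(n,K.tolist(),T.round(3).tolist(),[k for k in c],c.get('dist'))
    cv2.imwrite(f'pics/{n}0.png',im)
E
```

```text
{'time_s': 0.0, 'qpos': array([76.4962004 , 18.43835246, -4.01570671, 83.1761092 ,  1.29631072,
       78.54156342, -3.25913672]), 'joint_velocities': array([ 0.07672883, -0.02111833, -0.00510743, -0.01481065, -0.00914047,
        0.09110874,  0.05757866]), 'effort': array([ 2.26586608e-04, -4.91291535e+01, -4.03669160e-01, -3.12528241e+01,
       -6.36410387e-02,  4.36869403e-02,  1.86337852e-04]), 'tool_pos': array([ 0.16048557, -0.6293055 ,  0.22945898]), 'tool_rot': array([-1.79889295e+02,  7.10552531e-03,  1.43148740e+01]), 'force': array([-0.19728557,  0.24749428,  0.20739475]), 'wrist_torque': array([-0.01125467, -0.02791319, -0.00198757]), 'grasp_force': 0.0, 'grip_width': 0.08676477061255387}
top [[497.4875193364273, 0.0, 262.6132029928156], [0.0, 497.4875193364273, 188.66931398046762], [0.0, 0.0, 1.0]] [[-0.014, 0.992, -0.127, 0.293], [-1.0, -0.015, -0.004, 0.076], [-0.006, 0.126, 0.992, 1.755], [0.0, 0.0, 0.0, 1.0]] ['K', 'T'] None
side [[456.63552286025384, 0.0, 261.4702806342932], [0.0, 456.63552286025384, 195.16650432862198], [0.0, 0.0, 1.0]] [[-0.687, -0.627, 0.368, 1.012], [0.727, -0.597, 0.339, 0.596], [0.007, 0.501, 0.866, 1.399], [0.0, 0.0, 0.0, 1.0]] ['K', 'T'] None
wrist [[297.3186396354542, 0.0, 255.3927339849535], [0.0, 297.3186396354542, 188.45051682126896], [0.0, 0.0, 1.0]] [[0.246, 0.924, 0.294, 0.243], [-0.969, 0.235, 0.073, -0.608], [-0.001, -0.303, 0.953, 0.384], [0.0, 0.0, 0.0, 1.0]] ['K', 'hand_eye'] None
```

View pics/top0.png

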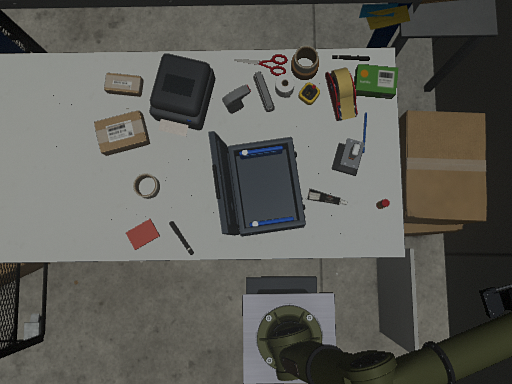

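View pics/side0.png

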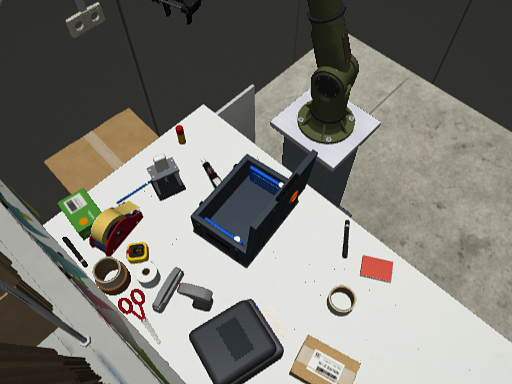

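The top view shows the box around (262,185), with its lid standing on the left (world +y). The stick is at (383,203), the tube at (327,197) and the stand with the probe at (348,155). The tape is at (147,186), the pad at (143,234) and the marker at (181,237). In the side view the orange port is on the lid at (293,197).

```bash
cat > m.py <<'E'
from h import *
D={n:np.load(n+'0.npz') for n in ['top','side']}
def pts(n,box,zr,col=None):
    d=D[n];P=d['P'];im=d['im'].astype(int)
    m=np.zeros(P.shape[:2],bool);u0,u1,v0,v1=box;m[v0:v1,u0:u1]=1
    m&=(P[...,2]>zr[0])&(P[...,2]<zr[1])&(d['d']>0)
    if col is not None:m&=col(im)
    return P[m]
def rect(p,lab):
    r=cv2.minAreaRect((p[:,:2]*1000).astype(np.float32)); print(lab,len(p),'c',np.round(r[0],1),'size',np.round(r[1],1),'ang',round(r[2],2),'z',np.percentile(p[:,2],[5,50,95]).round(4))
B=[200,315,125,245]
for n,b in [('top',B),('side',[180,325,140,270])]:
    rect(pts(n,b,(.105,.135)),n+' rim')
    rect(pts(n,b,(.015,.03)),n+' floor')
    p=pts(n,b,(.15,.4)); print(n,'lid',len(p),p.min(0).round(3),p.max(0).round(3),np.median(p,0).round(3))
for n,bs in [('top',dict(stick=[370,396,192,215],tube=[306,350,183,210],stand=[328,363,135,176])),('side',dict(stick=[170,192,120,148],tube=[198,224,155,190],stand=[142,190,145,200]))]:
    for k,b in bs.items():
        if k=='stand':
            rect(pts(n,b,(.10,.12)),n+' plate'); rect(pts(n,b,(.165,.2)),n+' handle')
        elif k=='stick': rect(pts(n,b,(.07,.12)),n+' stick'); 
        else: rect(pts(n,b,(.008,.05)),n+' tube'); rect(pts(n,b,(.019,.05)),n+' tubehi')
# port
p=pts('side',[275,312,180,215],(.13,.4),lambda i:(i[...,2]>150)&(i[...,0]<90)); print('port',len(p),p.mean(0))
im=D['top']['im'][120:250,195:405]; cv2.imwrite('pics/crop.png',np.hstack([cv2.resize(im,None,fx=3.8,fy=4.2,interpolation=cv2.INTER_CUBIC)]))
E
python3 m.py
```

```text
top rim 1905 c [515.   70.5] size [303.6 228.9] ang 7.39 z [0.1075 0.1182 0.1255]
top floor 2833 c [567. 106.] size [461.4 257.3] ang 20.19 z [0.0157 0.0202 0.0267]
top lid 1697 [0.348 0.164 0.15 ] [0.648 0.239 0.357] [0.495 0.199 0.316]
side rim 1568 c [517.5  78. ] size [305.  248.1] ang 7.63 z [0.1066 0.1189 0.1256]
side floor 2404 c [456.5  41.6] size [505.6 540.5] ang 44.14 z [0.0159 0.0206 0.027 ]
side lid 1869 [0.347 0.178 0.15 ] [0.651 0.24  0.355] [0.521 0.214 0.302]
top stick 57 c [ 453.3 -327.9] size [26. 24.] ang 88.68 z [0.0763 0.0846 0.0916]
top tube 242 c [ 483.  -138.6] size [ 83.  142.9] ang 7.03 z [0.0087 0.0161 0.0271]
top tubehi 76 c [ 474.1 -162. ] size [92.7 25.6] ang 81.07 z [0.0193 0.0221 0.0294]
top plate 373 c [ 618.7 -218.3] size [60.1 95.4] ang 72.73 z [0.1049 0.1114 0.1172]
top handle 86 c [ 619.2 -219.1] size [22.8 42.4] ang 71.73 z [0.1696 0.1793 0.1854]
side stick 54 c [ 456.4 -327.1] size [25.3 26.5] ang 76.52 z [0.0737 0.0843 0.0901]
side tube 196 c [ 461.5 -144.5] size [125.6  66.3] ang 71.34 z [0.0083 0.0167 0.0263]
side tubehi 76 c [ 473.9 -168.9] size [87.5 23.7] ang 73.59 z [0.0195 0.0226 0.0271]
side plate 351 c [ 620.5 -217.3] size [65.5 94. ] ang 73.53 z [0.1053 0.1122 0.1173]
side handle 95 c [ 620.8 -217. ] size [22.5 38.5] ang 71.19 z [0.1671 0.1798 0.1871]
port 27 [0.43936599 0.20186536 0.20652611]
```

```bash
python3 - <<'E'
import cv2
im=cv2.imread('pics/top0.png')[125:245,200:400];cv2.imwrite('pics/crop2.png',cv2.resize(im,None,fx=4,fy=4,interpolation=cv2.INTER_CUBIC))
E
```

```text
(no output)
```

View pics/crop2.png

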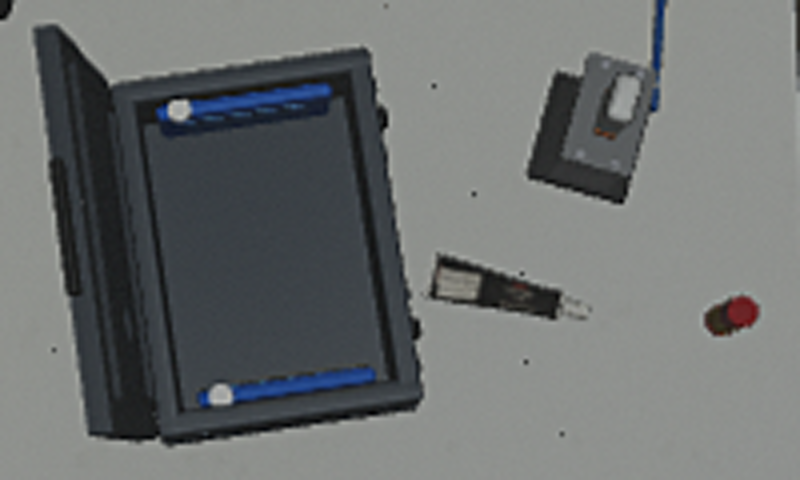

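```bash
cat >> h.py <<'E'
def plan(*wps):
    """print per-call (shift mm, turn rad) in tool axes for waypoints (x,y,z,yaw deg)"""
    T=tool(); p=T[:3,3]; yaw=env.get_obs()['tool_rot'][2]; print('at',p.round(4),env.get_obs()['tool_rot'].round(2),'t',env.get_obs()['time_s'])
    for w in wps:
        w=np.array(w,float); dy=(w[3]-yaw+180)%360-180
        n=int(np.ceil(max(np.linalg.norm(w[:3]-p)/.245,abs(dy)/42)-1e-6)); n=max(n,1); st=(w[:3]-p)/n
        for i in range(n):
            M=R.from_euler('xyz',[180,0,yaw],degrees=True).as_matrix()
            print('  ',(M.T@st*1000).round(0),'turn',round(-np.radians(dy/n),3)); yaw+=dy/n
        p=w[:3]; print('  -> ',w)
E
python3 - <<'E'
from m import *
for a in (7.0,7.5,8.0):
  Rz=R.from_euler('z',-a,degrees=True).as_matrix()
  for n,b in [('top',B),('side',[180,325,140,270])]:
    q=pts(n,b,(.11,.13))@Rz.T; print(a,n,[np.percentile(q[:,i],[.5,2,98,99.5]).round(4).tolist() for i in (0,1)])
    bl=pts(n,b,(.03,.13),lambda i:(i[...,0]>i[...,2]+70))@Rz.T; print('  blue x',np.percentile(bl[:,0],[1,99]).round(3), 'z',bl[:,2].max().round(3))
    l=pts(n,b,(.14,.34)); q=l@Rz.T; print('  lid z->y fit',np.polyfit(q[:,2],q[:,1],1).round(3),'x',q[:,0].min().round(3),q[:,0].max().round(3))
plan((.473,-.165,.22,78))
E
```

```text
top rim 1905 c [515.   70.5] size [303.6 228.9] ang 7.39 z [0.1075 0.1182 0.1255]
top floor 2833 c [567. 106.] size [461.4 257.3] ang 20.19 z [0.0157 0.0202 0.0267]
top lid 1697 [0.348 0.164 0.15 ] [0.648 0.239 0.357] [0.495 0.199 0.316]
side rim 1568 c [517.5  78. ] size [305.  248.1] ang 7.63 z [0.1066 0.1189 0.1256]
side floor 2404 c [456.5  41.6] size [505.6 540.5] ang 44.14 z [0.0159 0.0206 0.027 ]
side lid 1869 [0.347 0.178 0.15 ] [0.651 0.24  0.355] [0.521 0.214 0.302]
top stick 57 c [ 453.3 -327.9] size [26. 24.] ang 88.68 z [0.0763 0.0846 0.0916]
top tube 242 c [ 483.  -138.6] size [ 83.  142.9] ang 7.03 z [0.0087 0.0161 0.0271]
top tubehi 76 c [ 474.1 -162. ] size [92.7 25.6] ang 81.07 z [0.0193 0.0221 0.0294]
top plate 373 c [ 618.7 -218.3] size [60.1 95.4] ang 72.73 z [0.1049 0.1114 0.1172]
top handle 86 c [ 619.2 -219.1] size [22.8 42.4] ang 71.73 z [0.1696 0.1793 0.1854]
side stick 54 c [ 456.4 -327.1] size [25.3 26.5] ang 76.52 z [0.0737 0.0843 0.0901]
side tube 196 c [ 461.5 -144.5] size [125.6  66.3] ang 71.34 z [0.0083 0.0167 0.0263]
side tubehi 76 c [ 473.9 -168.9]
[... 690 characters left out ...]
 fit [0.134 0.095] x 0.37 0.671
7.5 side [[0.3725, 0.3751, 0.6715, 0.6724], [-0.1101, -0.1049, 0.1318, 0.1326]]
  blue x [0.39  0.647] z 0.114
  lid z->y fit [0.057 0.128] x 0.369 0.673
8.0 top [[0.3712, 0.3725, 0.6685, 0.6702], [-0.1129, -0.1091, 0.1068, 0.1093]]
  blue x [0.393 0.648] z 0.117
  lid z->y fit [0.134 0.09 ] x 0.371 0.673
8.0 side [[0.3723, 0.3752, 0.6718, 0.6728], [-0.1154, -0.1096, 0.1271, 0.1284]]
  blue x [0.389 0.647] z 0.114
  lid z->y fit [0.057 0.123] x 0.37 0.674
at [ 0.1605 -0.6294  0.2297] [-1.7992e+02  1.0000e-02  1.4310e+01] t 0.15
   [ 139. -124.    3.] turn -0.371
   [175. -65.   3.] turn -0.371
   [187.   2.   3.] turn -0.371
  ->  [ 0.473 -0.165  0.22  78.   ]
```

Call:
{"api": "arm_command", "payload": {
  "series": [
    [[139, -124, 3], -0.371],
    [[139, -124, 3], -0.371],
    [[139, -124, 3], -0.371],
    [[139, -124, 3], -0.371],
    [[139, -124, 3], -0.371]
  ],
  "grip": -1
}}

```text
time_s: 0.65
tool_pos: [0.2695, -0.4702, 0.2277]
tool_rot: [-180.0, -0.1, 36.1]
force: [-0.1, -0.1, 0.0]
grip_width: 0.0869
grasp_force: 0.0
```

Call:
{"api": "arm_command", "payload": {
  "series": [
    [[175, -65, 3], -0.371],
    [[175, -65, 3], -0.371],
    [[175, -65, 3], -0.371],
    [[175, -65, 3], -0.371],
    [[175, -65, 3], -0.371]
  ]
}}

```text
time_s: 1.15
tool_pos: [0.3727, -0.3158, 0.2248]
tool_rot: [180.0, -0.1, 57.3]
force: [0.0, 0.4, 0.2]
grip_width: 0.0866
grasp_force: 0.0
```

Call:
{"api": "arm_command", "payload": {
  "series": [
    [[187, 2, 3], -0.371],
    [[187, 2, 3], -0.371],
    [[187, 2, 3], -0.371],
    [[187, 2, 3], -0.371],
    [[187, 2, 3], -0.371]
  ]
}}

```text
time_s: 1.65
tool_pos: [0.4758, -0.1604, 0.2217]
tool_rot: [179.9, -0.1, 78.6]
force: [0.0, -0.7, 0.2]
grip_width: 0.0871
grasp_force: 0.0
```

```bash
python3 - <<'E'
from h import *
im,d,P,T,K=cloud('wrist'); np.savez('w1.npz',im=im,d=d,P=P,T=T,K=K); cv2.imwrite('pics/w1.png',im)
plan((.473,-.165,.22,78))
E
```

```text
at [ 0.4742 -0.1637  0.2215] [ 1.800e+02 -2.000e-02  7.833e+01] t 1.7
   [-2. -1.  1.] turn 0.006
  ->  [ 0.473 -0.165  0.22  78.   ]
```

View pics/w1.png

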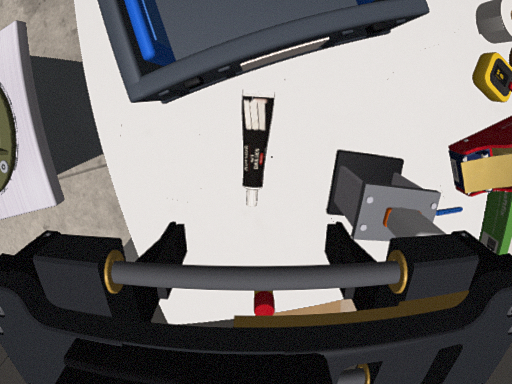

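The wrist view shows the tube at (254,150), with its crimp at row 93 and its nozzle end at row 205. The box is at the top, the stand at (380,195) and the stick's red cap at (264,300).

```bash
python3 - <<'E'
from h import *
D=np.load('w1.npz');P,im,T,K=D['P'],D['im'].astype(int),D['T'],D['K']
t=P[130:145,285:320].reshape(-1,3);print('table z',np.median(t[:,2]))
m=np.zeros(P.shape[:2],bool);m[88:210,236:280]=1
Z=P[...,2]-np.median(t[:,2])
for lo in (.006,.012,.02):
    q=P[m&(Z>lo)&(Z<.05)]; r=cv2.minAreaRect((q[:,:2]*1000).astype(np.float32)); print(lo,len(q),r,q[:,2].max())
# two-view: dark mask centroid
q=np.argwhere(m&(im.sum(2)<240)); 
p0,p1=[onz('wrist',u,v,.012,T,K) for u,v in [(258,94),(251,204)]]; print(p0,p1,(p0+p1)/2,np.linalg.norm(p1-p0))
dd=p0-p1;print('yaw of axis',np.degrees(np.arctan2(dd[1],dd[0])))
E
```

```text
table z 0.00014062107971712923
0.006 2194 ((481.40557861328125, -141.27658081054688), (142.6505889892578, 37.53430938720703), 76.367919921875) 0.028261653522061447
0.012 1418 ((474.81903076171875, -163.14065551757812), (97.05511474609375, 28.87186050415039), 76.77803802490234) 0.028261653522061447
0.02 702 ((470.86602783203125, -175.26918029785156), (71.73619842529297, 22.83455467224121), 73.9998779296875) 0.028261653522061447
[ 0.49798006 -0.07453952  0.012     ] [ 0.46117481 -0.21076351  0.012     ] [ 0.47957744 -0.14265151  0.012     ] 0.1411084722201375
yaw of axis 74.88071611042812
```

```bash
python3 - <<'E'
from h import *
plan((.479,-.148,.07,75.5),(.479,-.148,.011,75.5))
E
```

```text
at [ 0.4742 -0.1637  0.2215] [ 1.800e+02 -2.000e-02  7.833e+01] t 1.7
   [ 16.   2. 151.] turn 0.049
  ->  [ 4.79e-01 -1.48e-01  7.00e-02  7.55e+01]
   [ 0. -0. 59.] turn -0.0
  ->  [ 4.79e-01 -1.48e-01  1.10e-02  7.55e+01]
```

Call:
{"api": "arm_command", "payload": {
  "series": [
    [[12, 2, 50], 0.049],
    [[24, 2, 100], 0.049],
    [[24, 2, 150], 0.049],
    [[24, 2, 180], 0.049],
    [[24, 2, 180], 0.049]
  ]
}}

```text
time_s: 2.2
tool_pos: [0.4751, -0.1432, 0.0368]
tool_rot: [-179.4, -0.0, 75.1]
force: [-1.0, 0.2, -1.2]
grip_width: 0.0873
grasp_force: 0.0
```

Call:
{"api": "arm_command", "payload": {
  "series": [
    [[0, 0, 15], 0],
    [[0, 0, 30], 0],
    [[0, 0, 30], 0],
    [[0, 0, 30], 0],
    [[0, 0, 30], 0]
  ]
}}

```text
time_s: 2.7
tool_pos: [0.481, -0.1425, 0.0125]
tool_rot: [179.9, 0.0, 75.3]
force: [0.1, 0.9, 0.1]
grip_width: 0.0868
grasp_force: 0.0
```

Call:
{"api": "arm_command", "payload": {
  "series": [
    [[0, 0, 0], 0],
    [[0, 0, 0], 0],
    [[0, 0, 0], 0],
    [[0, 0, 0], 0],
    [[0, 0, 0], 0]
  ],
  "grip": 1,
  "grip_force": 15
}}

```text
time_s: 3.2
tool_pos: [0.4802, -0.1422, 0.0116]
tool_rot: [180.0, 0.0, 75.3]
force: [0.5, -0.9, 0.2]
grip_width: 0.0546
grasp_force: 0.0
```

Call:
{"api": "arm_command", "payload": {
  "series": [
    [[0, 0, 0], 0],
    [[0, 0, 0], 0],
    [[0, 0, 0], 0],
    [[0, 0, -15], 0],
    [[0, 0, -30], 0]
  ]
}}

```text
time_s: 3.7
tool_pos: [0.4799, -0.1419, 0.0424]
tool_rot: [-180.0, -0.0, 75.3]
force: [0.8, -0.1, -0.1]
grip_width: 0.031
grasp_force: 15.0
```

```bash
python3 - <<'E'
from h import *
plan((.482,-.142,.22,75.5),(.5046,.0674,.22,97.5),(.5046,.0674,.042,97.5))
E
```

```text
at [ 0.4799 -0.1419  0.0424] [-1.7996e+02 -2.0000e-02  7.5290e+01] t 3.7
   [   0.    2. -178.] turn -0.004
  ->  [ 0.482 -0.142  0.22  75.5  ]
   [208. -31.  -0.] turn -0.384
  ->  [5.046e-01 6.740e-02 2.200e-01 9.750e+01]
   [  0.  -0. 178.] turn -0.0
  ->  [5.046e-01 6.740e-02 4.200e-02 9.750e+01]
```

Call:
{"api": "arm_command", "payload": {
  "series": [
    [[0, 2, -50], 0],
    [[0, 2, -100], 0],
    [[0, 2, -150], 0],
    [[0, 2, -178], 0],
    [[0, 2, -178], 0]
  ]
}}

```text
time_s: 4.2
tool_pos: [0.4852, -0.1431, 0.2261]
tool_rot: [179.4, 0.1, 75.3]
force: [0.7, -0.5, 0.3]
grip_width: 0.0311
grasp_force: 15.0
```

Call:
{"api": "arm_command", "payload": {
  "series": [
    [[50, -10, 0], -0.1],
    [[95, -20, 0], -0.2],
    [[140, -28, 0], -0.3],
    [[180, -30, 0], -0.384],
    [[198, -31, 0], -0.384]
  ]
}}

```text
time_s: 4.7
tool_pos: [0.5018, 0.0617, 0.2198]
tool_rot: [180.0, -0.1, 97.7]
force: [-0.4, -1.0, -0.5]
grip_width: 0.0313
grasp_force: 15.0
```

```bash
python3 - <<'E'
from h import *
im,d,P,T,K=cloud('wrist'); np.savez('w2.npz',im=im,d=d,P=P,T=T,K=K); cv2.imwrite('pics/w2.png',im)
o=env.get_obs();print(o['grip_width'],o['grasp_force'])
plan((.5059,.0575,.042,97.5))
E
```

```text
0.030646820792527615 14.95194354756677
at [0.502  0.0636 0.2198] [ 1.7994e+02 -1.4000e-01  9.7760e+01] t 4.75
   [ -7.   3. 178.] turn 0.004
  ->  [5.059e-01 5.750e-02 4.200e-02 9.750e+01]
```

View pics/w2.png

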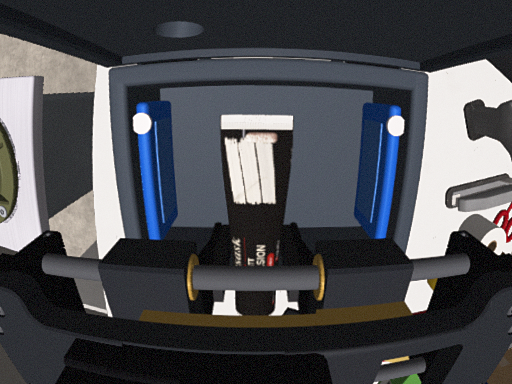

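The tube is held between the fingers and lined up along the box's y. The box interior is clear, with the blue packs at columns 155 and 380.

Call:
{"api": "arm_command", "payload": {
  "series": [
    [[-4, 2, 40], 0],
    [[-7, 3, 80], 0],
    [[-7, 3, 120], 0],
    [[-7, 3, 150], 0],
    [[-7, 3, 178], 0]
  ]
}}

```text
time_s: 5.25
tool_pos: [0.5054, 0.0497, 0.04]
tool_rot: [-179.9, -0.0, 97.2]
force: [-0.9, 4.8, 10.6]
grip_width: 0.031
grasp_force: 14.8
```

Call:
{"api": "arm_command", "payload": {
  "series": [
    [[0, 0, 2], 0],
    [[0, 0, 2], 0],
    [[0, 0, 2], 0],
    [[0, 0, 2], 0],
    [[0, 0, 2], 0]
  ]
}}

```text
time_s: 5.75
tool_pos: [0.5067, 0.0505, 0.0405]
tool_rot: [179.9, 0.0, 97.3]
force: [-1.5, 3.6, -1.2]
grip_width: 0.031
grasp_force: 14.8
```

Call:
{"api": "arm_command", "payload": {
  "series": [
    [[0, 0, 0], 0],
    [[0, 0, 0], 0],
    [[0, 0, 0], 0],
    [[0, 0, 0], 0],
    [[0, 0, 0], 0]
  ],
  "grip": 0.1
}}

```text
time_s: 6.25
tool_pos: [0.5065, 0.0498, 0.0396]
tool_rot: [180.0, 0.0, 97.3]
force: [0.5, 0.1, 0.1]
grip_width: 0.0391
grasp_force: 0.0
```

Call:
{"api": "arm_command", "payload": {
  "series": [
    [[0, 0, -50], 0],
    [[0, 0, -100], 0],
    [[0, 0, -150], 0],
    [[0, 0, -200], 0],
    [[0, 0, -210], 0]
  ]
}}

```text
time_s: 6.75
tool_pos: [0.5093, 0.0508, 0.2557]
tool_rot: [179.4, 0.2, 97.3]
force: [0.6, 0.3, -0.5]
grip_width: 0.039
grasp_force: 0.0
```

```bash
python3 - <<'E'
from h import *
plan((.46,-.24,.25,80))
im,d,P,T,K=cloud('wrist'); np.savez('w3.npz',im=im,d=d,P=P,T=T,K=K); cv2.imwrite('pics/w3.png',im)
E
```

```text
at [0.5093 0.0508 0.2557] [1.7943e+02 1.5000e-01 9.7280e+01] t 6.75
   [-141.  -43.    3.] turn 0.151
   [-146.  -21.    3.] turn 0.151
  ->  [ 0.46 -0.24  0.25 80.  ]
```

View pics/w3.png

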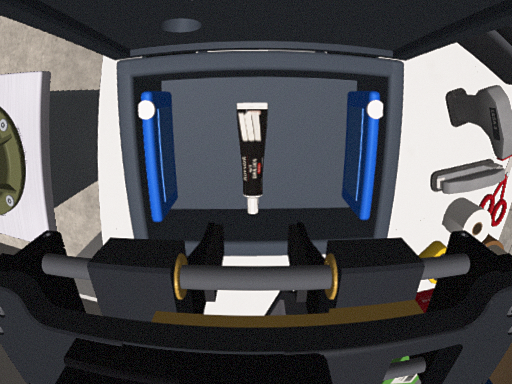

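Call:
{"api": "arm_command", "payload": {
  "series": [
    [[-50, -15, 3], 0.1],
    [[-90, -30, 3], 0.15],
    [[-141, -43, 3], 0.151],
    [[-141, -43, 3], 0.151],
    [[-141, -43, 3], 0.151]
  ]
}}

```text
time_s: 7.3
tool_pos: [0.4804, -0.0966, 0.2449]
tool_rot: [-179.9, -0.1, 88.4]
force: [1.0, 1.4, 1.0]
grip_width: 0.0394
grasp_force: 0.0
```

Call:
{"api": "arm_command", "payload": {
  "series": [
    [[-50, -10, 3], 0.1],
    [[-95, -15, 3], 0.151],
    [[-146, -21, 3], 0.151],
    [[-146, -21, 3], 0.151],
    [[-146, -21, 3], 0.151]
  ],
  "grip": -1
}}

```text
time_s: 7.8
tool_pos: [0.457, -0.24, 0.2424]
tool_rot: [-179.9, -0.1, 80.0]
force: [-0.5, 1.0, -0.3]
grip_width: 0.0712
grasp_force: 0.0
```

```bash
python3 - <<'E'
from h import *
im,d,P,T,K=cloud('wrist'); np.savez('w4.npz',im=im,d=d,P=P,T=T,K=K)
i=im.astype(int); m=(i[...,2]>130)&(i[...,1]<70)&(i[...,0]<80)&(d>0)
n,l,st,c=cv2.connectedComponentsWithStats(m.astype(np.uint8))
for k in range(1,n):
    if st[k,4]>30:
        q=P[l==k]; print(c[k],st[k],np.median(q,0).round(4),q.min(0).round(3),q.max(0).round(3))
# tube check from w3
D=np.load('w3.npz');P3=D['P']; Rz=R.from_euler('z',-7.5,degrees=True).as_matrix()
q=(P3-np.array([.5165,.069,0]))@Rz.T
mm=(abs(q[...,0])<.10)&(abs(q[...,1])<.089)&(q[...,2]>.028)&(q[...,2]<.1)
r=q[mm];print('tube in box',np.percentile(r,[2,50,98],axis=0).round(3))
plan((.455,-.3275,.17,78))
E
```

```text
[507.61290323  42.29032258] [505  38   6   9  31] [ 0.8771 -0.1032  0.0422] [ 0.868 -0.109  0.04 ] [ 0.884 -0.096  0.044]
[487.24822695  93.54609929] [465  89  47  12 141] [ 0.7974 -0.1813  0.0583] [ 0.763 -0.196  0.01 ] [ 0.85  -0.175  0.091]
[501.23809524 136.83333333] [492 136  20   4  42] [ 0.8156 -0.2443  0.0694] [ 0.805 -0.249  0.058] [ 0.824 -0.242  0.084]
[480.54285714 139.88571429] [473 138  16   6  35] [ 0.7893 -0.2497  0.0498] [ 0.776 -0.254  0.044] [ 0.802 -0.247  0.055]
[265.14583333 247.57291667] [255 239  21  18 288] [ 0.4541 -0.3282  0.0867] [ 0.442 -0.341  0.085] [ 0.466 -0.317  0.088]
tube in box [[-0.094 -0.088  0.029]
 [-0.008 -0.087  0.048]
 [ 0.094  0.02   0.098]]
at [ 0.4576 -0.2385  0.2427] [-1.7994e+02 -1.1000e-01  8.0110e+01] t 7.85
   [-88.  13.  73.] turn 0.037
  ->  [ 0.455  -0.3275  0.17   78.    ]
```

The tube lies flat on the box floor at columns 238-268, and its middle is clear of the walls. The stick's cap is measured at (0.454,-0.328,0.087), which matches the top camera.

Call:
{"api": "arm_command", "payload": {
  "series": [
    [[-40, 6, 20], 0],
    [[-89, 13, 50], 0.037],
    [[-89, 13, 73], 0.037],
    [[-89, 13, 73], 0.037],
    [[-89, 13, 73], 0.037]
  ]
}}

```text
time_s: 8.35
tool_pos: [0.4556, -0.3275, 0.1707]
tool_rot: [-180.0, -0.1, 78.1]
force: [1.3, 1.5, 0.1]
grip_width: 0.0866
grasp_force: 0.0
```

Call:
{"api": "arm_command", "payload": {
  "series": [
    [[0, 0, 40], 0],
    [[0, 0, 80], 0],
    [[0, 0, 120], 0],
    [[0, 0, 120], 0],
    [[0, 0, 120], 0]
  ]
}}

```text
time_s: 8.85
tool_pos: [0.4561, -0.3294, 0.0526]
tool_rot: [179.9, 0.0, 78.0]
force: [0.4, 0.2, 0.9]
grip_width: 0.0873
grasp_force: 0.0
```

Call:
{"api": "arm_command", "payload": {
  "series": [
    [[0, 0, 0], 0],
    [[0, 0, 0], 0],
    [[0, 0, 0], 0],
    [[0, 0, 0], 0],
    [[0, 0, 0], 0]
  ],
  "grip": 1,
  "grip_force": 10
}}

```text
time_s: 9.35
tool_pos: [0.4544, -0.3308, 0.051]
tool_rot: [180.0, 0.0, 77.8]
force: [-0.0, 0.4, 0.6]
grip_width: 0.0548
grasp_force: 0.0
```

Call:
{"api": "arm_command", "payload": {
  "series": [
    [[0, 0, 0], 0],
    [[0, 0, 0], 0],
    [[0, 0, 0], 0],
    [[0, 0, 0], 0],
    [[0, 0, 0], 0]
  ]
}}

```text
time_s: 9.85
tool_pos: [0.4542, -0.3305, 0.0504]
tool_rot: [-180.0, -0.0, 77.9]
force: [-0.1, -0.2, -0.3]
grip_width: 0.0266
grasp_force: 10.0
```

```bash
python3 - <<'E'
from h import *
b=np.array([.5165,.069,0])+R.from_euler('z',7.5,degrees=True).apply([.072,-.005,0]);print(b)
plan((.4545,-.3285,.27,78),(b[0],b[1],.27,97.5),(b[0],b[1],.076,97.5))
print(env.get_obs()['grip_width'])
E
```

```text
[0.58853666 0.07344066 0.        ]
at [ 0.4542 -0.3305  0.0504] [-179.99   -0.     77.86] t 9.85
   [   2.   -0. -220.] turn -0.003
  ->  [ 0.4545 -0.3285  0.27   78.    ]
   [211.  24.   0.] turn -0.17
   [203.  59.   0.] turn -0.17
  ->  [5.88536661e-01 7.34406615e-02 2.70000000e-01 9.75000000e+01]
   [  0.  -0. 194.] turn -0.0
  ->  [5.88536661e-01 7.34406615e-02 7.60000000e-02 9.75000000e+01]
0.02656002461461226
```

Call:
{"api": "arm_command", "payload": {
  "series": [
    [[0, 0, -45], 0],
    [[0, 0, -95], 0],
    [[0, 0, -145], 0],
    [[0, 0, -195], 0],
    [[0, 0, -220], 0]
  ]
}}

```text
time_s: 10.35
tool_pos: [0.4558, -0.3312, 0.2758]
tool_rot: [179.7, 0.2, 77.9]
force: [1.7, 0.5, -0.4]
grip_width: 0.0269
grasp_force: 10.0
```

Call:
{"api": "arm_command", "payload": {
  "series": [
    [[40, 5, 0], -0.04],
    [[85, 10, 0], -0.09],
    [[130, 15, 0], -0.13],
    [[175, 20, 0], -0.17],
    [[211, 24, 0], -0.17]
  ]
}}

```text
time_s: 10.85
tool_pos: [0.5227, -0.1261, 0.2708]
tool_rot: [180.0, -0.0, 87.8]
force: [0.4, 1.1, -0.4]
grip_width: 0.0268
grasp_force: 10.0
```

Call:
{"api": "arm_command", "payload": {
  "series": [
    [[45, 13, 0], -0.04],
    [[90, 26, 0], -0.09],
    [[135, 40, 0], -0.13],
    [[180, 52, 0], -0.17],
    [[203, 59, 0], -0.17]
  ]
}}

```text
time_s: 11.35
tool_pos: [0.5896, 0.0765, 0.2707]
tool_rot: [180.0, -0.1, 97.7]
force: [0.9, 0.5, 0.5]
grip_width: 0.0271
grasp_force: 10.0
```

Call:
{"api": "arm_command", "payload": {
  "series": [
    [[0, 0, 0], 0],
    [[0, 0, 0], 0],
    [[0, 0, 0], 0],
    [[0, 0, 0], 0],
    [[0, 0, 0], 0]
  ]
}}

```text
time_s: 11.85
tool_pos: [0.5896, 0.0695, 0.2706]
tool_rot: [180.0, 0.0, 97.2]
force: [-0.4, -0.7, 0.6]
grip_width: 0.0267
grasp_force: 10.0
```

```bash
python3 - <<'E'
from h import *
plan((.5885,.0734,.073,97.5))
print(env.get_obs()['grip_width'])
E
```

```text
at [0.5896 0.0695 0.2706] [1.80e+02 5.00e-02 9.72e+01] t 11.85
   [  4.  -1. 198.] turn -0.005
  ->  [5.885e-01 7.340e-02 7.300e-02 9.750e+01]
0.02665318485215364
```

Call:
{"api": "arm_command", "payload": {
  "series": [
    [[0, 0, 50], 0],
    [[0, 0, 100], 0],
    [[0, 0, 140], 0],
    [[0, 0, 170], 0],
    [[0, 0, 185], 0]
  ]
}}

```text
time_s: 12.35
tool_pos: [0.5878, 0.0697, 0.0825]
tool_rot: [-179.7, 0.0, 97.3]
force: [-0.3, -0.3, -0.3]
grip_width: 0.0269
grasp_force: 10.0
```

Call:
{"api": "arm_command", "payload": {
  "series": [
    [[0, 0, 6], 0],
    [[0, 0, 12], 0],
    [[0, 0, 13], 0],
    [[0, 0, 13], 0],
    [[0, 0, 13], 0]
  ]
}}

```text
time_s: 12.85
tool_pos: [0.5904, 0.0711, 0.0736]
tool_rot: [179.9, 0.0, 97.3]
force: [1.1, -0.1, -0.5]
grip_width: 0.0268
grasp_force: 10.0
```

Call:
{"api": "arm_command", "payload": {
  "series": [
    [[0, 0, 0], 0],
    [[0, 0, 0], 0],
    [[0, 0, 0], 0],
    [[0, 0, 0], 0],
    [[0, 0, 0], 0]
  ],
  "grip": 0.1
}}

```text
time_s: 13.35
tool_pos: [0.5896, 0.071, 0.0725]
tool_rot: [-180.0, 0.0, 97.3]
force: [-0.1, -0.6, 0.1]
grip_width: 0.0386
grasp_force: 0.0
```

Call:
{"api": "arm_command", "payload": {
  "series": [
    [[0, 0, -30], 0],
    [[0, 0, -70], 0],
    [[0, 0, -120], 0],
    [[0, 0, -170], 0],
    [[0, 0, -200], 0]
  ]
}}

```text
time_s: 13.85
tool_pos: [0.5907, 0.0717, 0.2769]
tool_rot: [179.7, 0.0, 97.4]
force: [0.2, -0.2, -0.6]
grip_width: 0.0395
grasp_force: 0.0
```

```bash
python3 - <<'E'
from h import *
im,d,P,T,K=cloud('wrist'); np.savez('w5.npz',im=im,d=d,P=P,T=T,K=K); cv2.imwrite('pics/w5.png',im)
plan((.5885,.0734,.4,97.5),(.54,.32,.4,97.5),(.54,.32,.29,97.5))
E
```

```text
at [0.5925 0.0721 0.281 ] [1.7937e+02 6.0000e-02 9.7340e+01] t 13.9
   [   2.   -4. -119.] turn -0.003
  ->  [5.885e-01 7.340e-02 4.000e-01 9.750e+01]
   [125.  -8.  -0.] turn -0.0
   [125.  -8.  -0.] turn -0.0
  ->  [ 0.54  0.32  0.4  97.5 ]
   [  0.  -0. 110.] turn -0.0
  ->  [ 0.54  0.32  0.29 97.5 ]
```

View pics/w5.png

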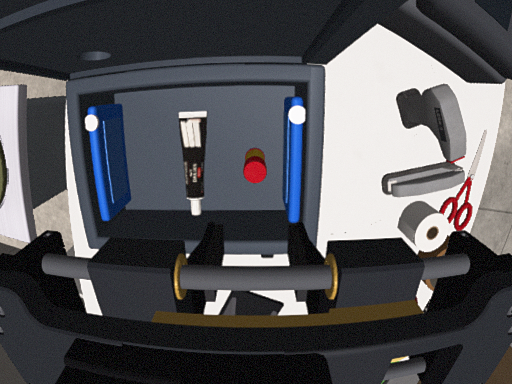

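The stick stands at (255,165) and the tube lies at (193,165), both well inside. Next I close the lid: go over it, down behind it, and push toward -y.

Call:
{"api": "arm_command", "payload": {
  "series": [
    [[0, 0, -50], 0],
    [[0, -10, -100], 0],
    [[0, -20, -140], 0],
    [[40, -30, -145], 0],
    [[90, -40, -145], 0]
  ],
  "grip": 1
}}

```text
time_s: 14.4
tool_pos: [0.5399, 0.1529, 0.4191]
tool_rot: [179.8, 0.0, 97.0]
force: [0.5, 1.7, -0.1]
grip_width: 0.0073
grasp_force: 0.0
```

Call:
{"api": "arm_command", "payload": {
  "series": [
    [[45, 0, 0], 0],
    [[90, 0, 0], 0],
    [[135, 0, 0], 0],
    [[165, 0, 0], 0],
    [[165, 0, 0], 0]
  ]
}}

```text
time_s: 14.9
tool_pos: [0.5146, 0.3235, 0.4167]
tool_rot: [-179.9, -0.2, 97.9]
force: [-0.7, -0.4, -0.4]
grip_width: 0.0006
grasp_force: 0.0
```

```bash
python3 - <<'E'
from h import *
plan((.515,.32,.295,97.5))
im,d,P,T,K=cloud('top')
Rz=R.from_euler('z',-7.5,degrees=True).as_matrix(); q=(P-np.array([.5165,.069,0]))@Rz.T
m=(abs(q[...,0]+.1)<.04)&(q[...,1]>.1)&(q[...,1]<.2)&(q[...,2]>.2)&(q[...,2]<.38)
print(np.percentile(q[m],[1,50,99],axis=0).round(3))
E
```

```text
at [0.5146 0.3235 0.4167] [-1.7988e+02 -1.6000e-01  9.7880e+01] t 14.9
   [ -3.  -0. 122.] turn 0.007
  ->  [ 0.515  0.32   0.295 97.5  ]Traceback (most recent call last):
  File "<stdin>", line 6, in <module>
    return _quantile_unchecked(
        a, q, axis, out, overwrite_input, method, keepdims, weights)
    return _ureduce(a,
                    func=_quantile_ureduce_func,
    ...<5 lines>...
                    overwrite_input=overwrite_input,
                    method=method)
    r = func(a, **kwargs)
    result = _quantile(arr,
                       quantiles=q,
    ...<2 lines>...
                       out=out,
                       weights=wgt)
    slices_having_nans = np.isnan(arr[-1, ...])
                                  ~~~^^^^^^^^^
IndexError: index -1 is out of bounds for axis 0 with size 0
```

Call:
{"api": "arm_command", "payload": {
  "series": [
    [[0, 0, 40], 0],
    [[0, 0, 80], 0],
    [[0, 0, 122], 0],
    [[0, 0, 122], 0],
    [[-10, 0, 122], 0]
  ]
}}

```text
time_s: 15.45
tool_pos: [0.519, 0.3077, 0.2962]
tool_rot: [-180.0, -0.0, 97.4]
force: [0.0, -0.1, 0.7]
grip_width: 0.0006
grasp_force: 0.0
```

Call:
{"api": "arm_command", "payload": {
  "series": [
    [[-20, 0, 0], 0],
    [[-40, 0, 0], 0],
    [[-60, 0, 0], 0],
    [[-75, 0, 0], 0],
    [[-90, 0, 0], 0]
  ]
}}

```text
time_s: 15.95
tool_pos: [0.5323, 0.2181, 0.2995]
tool_rot: [179.7, -0.1, 97.3]
force: [-0.2, 2.1, -0.7]
grip_width: 0.0007
grasp_force: 0.5
```

Call:
{"api": "arm_command", "payload": {
  "series": [
    [[-15, 0, 0], 0],
    [[-30, 0, 0], 0],
    [[-45, 0, 0], 0],
    [[-60, 0, 0], 0],
    [[-75, 0, 0], 0]
  ]
}}

```text
time_s: 16.45
tool_pos: [0.5416, 0.1439, 0.2993]
tool_rot: [179.7, -0.0, 97.3]
force: [-0.9, 0.8, -0.6]
grip_width: 0.0005
grasp_force: 0.3
```

Call:
{"api": "arm_command", "payload": {
  "series": [
    [[-15, 0, 0], 0],
    [[-30, 0, 0], 0],
    [[-45, 0, 0], 0],
    [[-60, 0, 0], 0],
    [[-75, 0, 0], 0]
  ]
}}

```text
time_s: 16.95
tool_pos: [0.5507, 0.0688, 0.2979]
tool_rot: [179.8, 0.0, 97.3]
force: [0.6, -0.1, 0.5]
grip_width: 0.0004
grasp_force: 0.1
```

```bash
python3 - <<'E'
from h import *
plan((.55,.0,.295,97.5))
E
```

```text
at [0.5507 0.0688 0.2979] [1.798e+02 4.000e-02 9.731e+01] t 16.95
   [-68.  -9.   3.] turn -0.003
  ->  [ 0.55   0.     0.295 97.5  ]
```

Call:
{"api": "arm_command", "payload": {
  "series": [
    [[-15, 0, 0], 0],
    [[-30, 0, 0], 0],
    [[-40, 0, -20], 0],
    [[-40, -20, -60], 0],
    [[-40, -40, -80], 0]
  ]
}}

```text
time_s: 17.45
tool_pos: [0.5155, 0.0244, 0.3779]
tool_rot: [179.9, -0.1, 97.3]
force: [0.5, 0.2, 0.8]
grip_width: 0.0006
grasp_force: 0.0
```

Call:
{"api": "arm_command", "payload": {
  "series": [
    [[0, -40, 0], 0],
    [[0, -50, 0], 0],
    [[0, -50, 0], 0],
    [[0, -50, 0], 0],
    [[0, -50, 0], 0]
  ],
  "grip": -1
}}

```text
time_s: 17.95
tool_pos: [0.4662, 0.0188, 0.3751]
tool_rot: [-180.0, -0.1, 97.4]
force: [-0.5, -0.3, -0.5]
grip_width: 0.033
grasp_force: 0.0
```

Call:
{"api": "arm_command", "payload": {
  "series": [
    [[0, 0, 0], 0],
    [[0, 0, 0], 0],
    [[0, 0, 0], 0],
    [[0, 0, 0], 0],
    [[0, 0, 0], 0]
  ]
}}

```text
time_s: 18.45
tool_pos: [0.4655, 0.0189, 0.3755]
tool_rot: [-180.0, -0.0, 97.3]
force: [0.6, -0.3, -0.2]
grip_width: 0.0727
grasp_force: 0.0
```

Call:
{"api": "arm_command", "payload": {
  "series": [
    [[0, 0, 0], 0],
    [[0, 0, 0], 0],
    [[0, 0, 0], 0],
    [[0, 0, 0], 0],
    [[0, 0, 0], 0]
  ]
}}

```text
time_s: 18.95
tool_pos: [0.4655, 0.0188, 0.3755]
tool_rot: [-180.0, 0.0, 97.3]
force: [0.3, -0.5, 0.1]
grip_width: 0.0868
grasp_force: 0.0
```

```bash
cat > port.py <<'E'
from h import *
import sys
def orange(im,d,P,lim=True):
    h=cv2.cvtColor(im,cv2.COLOR_BGR2HSV); m=(h[...,0]>4)&(h[...,0]<20)&(h[...,1]>150)&(h[...,2]>90)
    m&=np.hypot(P[...,0]-.453,P[...,1]-.091)<.06
    return m
for n in sys.argv[2:]:
    im,d,P,T,K=cloud(n); np.savez(f'{sys.argv[1]}_{n}.npz',im=im,d=d,P=P,T=T,K=K); cv2.imwrite(f'pics/{sys.argv[1]}_{n}.png',im)
    m=orange(im,d,P); v,u=np.nonzero(m)
    if len(u)<10: print(n,'no orange',len(u)); continue
    # outer contour of rim -> ray cast onto rim-top plane, circle centre
    c=max(cv2.findContours(m.astype(np.uint8),cv2.RETR_EXTERNAL,cv2.CHAIN_APPROX_NONE)[0],key=len)[:,0]
    e=cv2.fitEllipse(c.astype(np.float32)); print(n,'px',len(u),'ellipse',np.round(e[0],2),np.round(e[1],2))
    w=np.array([onz(n,a,b,.144,T,K)[:2] for a,b in c]); (cx,cy),r=cv2.minEnclosingCircle((w*1000).astype(np.float32)); print('  rim on z=.144: circ',cx,cy,'r',r,'ellipse centre',onz(n,*e[0],.144,T,K).round(4))
    q=P[m];print('  depth median',np.median(q,0).round(4),'mid',((q.min(0)+q.max(0))/2).round(4))
    Rz=R.from_euler('z',-7.5,degrees=True).as_matrix(); b=(P-np.array([.5165,.069,0]))@Rz.T
    lm=(b[...,2]>.125)&(b[...,2]<.15)&(abs(b[...,0])<.16)&(abs(b[...,1])<.13)
    if lm.sum()>500:
        l=b[lm]; r=cv2.minAreaRect((P[lm][:,:2]*1000).astype(np.float32)); A=np.c_[l[:,:2],np.ones(len(l))]; print('  lid plane',np.linalg.lstsq(A,l[:,2],rcond=None)[0].round(4),'rect',r)
o=env.get_obs(); print(o['time_s'],o['tool_pos'].round(4),o['tool_rot'].round(2))
E
python3 port.py p1 wrist side top
```

```text
wrist px 510 ellipse [251.85 102.8 ] [33.85 34.16]
  rim on z=.144: circ 452.4480895996094 94.08972930908203 r 22.64185905456543 ellipse centre [0.4526 0.0941 0.144 ]
  depth median [0.4513 0.0929 0.1441] mid [0.4446 0.0802 0.298 ]
  lid plane [-0.000e+00  1.000e-04  1.388e-01] rect ((516.9644775390625, 65.55587005615234), (301.73541259765625, 233.70045471191406), 7.396918296813965)
side px 78 ellipse [264.32 188.61] [11.53 13.72]
  rim on z=.144: circ 454.2256164550781 94.19528198242188 r 23.290544509887695 ellipse centre [0.454  0.0945 0.144 ]
  depth median [0.4549 0.0953 0.1429] mid [0.4386 0.0826 0.0856]
  lid plane [-0.0014 -0.0012  0.1384] rect ((516.324462890625, 67.91258239746094), (305.44061279296875, 241.10830688476562), 7.0648088455200195)
top px 67 ellipse [259.45 203.  ] [12.31 13.08]
  rim on z=.144: circ 451.8413391113281 93.69886779785156 r 22.134794235229492 ellipse centre [0.4517 0.0939 0.144 ]
  depth median [0.4515 0.0924 0.1435] mid [0.4518 0.0938 0.1406]
  lid plane [ 0.     -0.0042  0.1377] rect ((515.8245849609375, 76.73820495605469), (302.61151123046875, 225.8673858642578), 6.965193271636963)
19.1 [0.4655 0.0188 0.3755] [-1.800e+02  1.000e-02  9.734e+01]
```

The lid is shut (its plane is flat at 0.138). The port centre is at (0.4525, 0.094), and the three cameras agree within 2 mm.

```bash
python3 - <<'E'
from h import *
plan((.62,-.218,.30,162.7))
E
```

```text
at [0.4655 0.0188 0.3755] [-1.800e+02  1.000e-02  9.734e+01] t 19.1
   [-127.   62.   38.] turn -0.57
   [-140.  -17.   38.] turn -0.57
  ->  [  0.62   -0.218   0.3   162.7  ]
```

Call:
{"api": "arm_command", "payload": {
  "series": [
    [[-35, 15, 8], -0.12],
    [[-70, 30, 16], -0.25],
    [[-100, 45, 26], -0.4],
    [[-127, 62, 38], -0.53],
    [[-127, 62, 38], -0.57]
  ]
}}

```text
time_s: 19.6
tool_pos: [0.5436, -0.1045, 0.3342]
tool_rot: [-179.9, -0.2, 129.8]
force: [0.1, 1.0, 0.2]
grip_width: 0.0869
grasp_force: 0.0
```

Call:
{"api": "arm_command", "payload": {
  "series": [
    [[-35, -4, 8], -0.12],
    [[-70, -8, 16], -0.25],
    [[-100, -12, 26], -0.4],
    [[-140, -17, 38], -0.53],
    [[-140, -17, 38], -0.57]
  ]
}}

```text
time_s: 20.1
tool_pos: [0.6199, -0.2245, 0.2945]
tool_rot: [-180.0, -0.3, 162.4]
force: [-0.0, -0.7, -0.8]
grip_width: 0.0874
grasp_force: 0.0
```

Call:
{"api": "arm_command", "payload": {
  "series": [
    [[0, 0, 0], 0],
    [[0, 0, 0], 0],
    [[0, 0, 0], 0],
    [[0, 0, 0], 0],
    [[0, 0, 0], 0]
  ]
}}

```text
time_s: 20.6
tool_pos: [0.6201, -0.2169, 0.3003]
tool_rot: [-180.0, 0.1, 162.7]
force: [-0.3, 0.4, 0.2]
grip_width: 0.0874
grasp_force: 0.0
```

```bash
python3 - <<'E'
from h import *
im,d,P,T,K=cloud('wrist'); np.savez('w6.npz',im=im,d=d,P=P,T=T,K=K); cv2.imwrite('pics/w6.png',im)
near=np.hypot(P[...,0]-.62,P[...,1]+.218)<.07
for lo,hi,l in [(.172,.19,'handletop'),(.10,.12,'plate')]:
    m=near&(P[...,2]>lo)&(P[...,2]<hi); q=P[m]; r=cv2.minAreaRect((q[:,:2]*1000).astype(np.float32)); v,u=np.nonzero(m); print(l,len(q),r,np.median(q[:,2]),u.min(),u.max(),v.min(),v.max())
plan((.62,-.218,.30,162.7),(.62,-.218,.139,162.7)); print(env.get_obs()['qpos'])
E
```

```text
handletop 877 ((618.3915405273438, -219.34991455078125), (21.865406036376953, 39.422706604003906), 73.03917694091797) 0.1817982072177196 241 263 161 201
plate 2862 ((619.2308349609375, -219.1221466064453), (60.6455192565918, 94.54517364501953), 72.57086944580078) 0.11267328956557782 227 279 127 204
at [ 0.6201 -0.217   0.3002] [-1.7996e+02  5.0000e-02  1.6267e+02] t 20.65
   [-0. -1.  0.] turn -0.0
  ->  [  0.62   -0.218   0.3   162.7  ]
   [  0.  -0. 161.] turn -0.0
  ->  [ 6.200e-01 -2.180e-01  1.390e-01  1.627e+02]
[ 46.35215395  22.58788561 -40.74906029  74.57302582  14.57557769
  87.95473613  80.00106173]
```

View pics/w6.png

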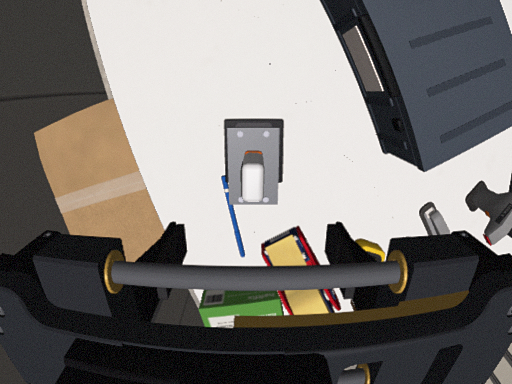

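The handle top is at (252,182), centred at (0.6188,-0.219,0.182) with yaw 73°. This matches the plate and the top camera.

Call:
{"api": "arm_command", "payload": {
  "series": [
    [[1, -2, 40], 0],
    [[1, -2, 80], 0],
    [[1, -2, 115], 0],
    [[1, -2, 140], 0],
    [[1, -2, 155], 0]
  ]
}}

```text
time_s: 21.15
tool_pos: [0.6173, -0.2189, 0.1422]
tool_rot: [-180.0, -0.2, 162.6]
force: [-0.2, -0.4, 0.2]
grip_width: 0.0869
grasp_force: 0.0
```

Call:
{"api": "arm_command", "payload": {
  "series": [
    [[0, 0, 6], 0],
    [[0, 0, 6], 0],
    [[0, 0, 6], 0],
    [[0, 0, 6], 0],
    [[0, 0, 6], 0]
  ]
}}

```text
time_s: 21.65
tool_pos: [0.6193, -0.2192, 0.1398]
tool_rot: [-180.0, 0.1, 162.7]
force: [-0.3, -0.3, -1.4]
grip_width: 0.0872
grasp_force: 0.0
```

Call:
{"api": "arm_command", "payload": {
  "series": [
    [[0, 0, 0], 0],
    [[0, 0, 0], 0],
    [[0, 0, 0], 0],
    [[0, 0, 0], 0],
    [[0, 0, 0], 0]
  ],
  "grip": 1,
  "grip_force": 25
}}

```text
time_s: 22.15
tool_pos: [0.6186, -0.219, 0.1385]
tool_rot: [-180.0, -0.0, 162.7]
force: [0.9, 0.1, 0.1]
grip_width: 0.055
grasp_force: 0.0
```

Call:
{"api": "arm_command", "payload": {
  "series": [
    [[0, 0, 0], 0],
    [[0, 0, 0], 0],
    [[0, 0, 0], 0],
    [[0, 0, 0], 0],
    [[0, 0, 0], 0]
  ]
}}

```text
time_s: 22.65
tool_pos: [0.6186, -0.2191, 0.1385]
tool_rot: [-180.0, 0.0, 162.7]
force: [0.5, -0.7, -0.1]
grip_width: 0.0221
grasp_force: 25.0
```

Call:
{"api": "arm_command", "payload": {
  "series": [
    [[0, 0, 0], 0],
    [[0, 0, 0], 0],
    [[0, 0, 0], 0],
    [[0, 0, 0], 0],
    [[0, 0, 0], 0]
  ]
}}

```text
time_s: 23.15
tool_pos: [0.6186, -0.2191, 0.1385]
tool_rot: [-180.0, -0.0, 162.6]
force: [-0.0, 0.4, 0.0]
grip_width: 0.0218
grasp_force: 25.0
```

```bash
python3 - <<'E'
from h import *
o=env.get_obs(); print(o['tool_pos'],o['tool_rot'],o['force'],o['wrist_torque'],o['grip_width'],o['grasp_force'])
plan((.6188,-.219,.30,162.7),(.4525,.094,.34,162.7))
E
```

```text
[ 0.61855253 -0.21911949  0.13849794] [-1.79992413e+02 -1.61628160e-03  1.62647983e+02] [-0.0061985   0.44226971  0.00397349] [ 0.03127312 -0.19520332  0.01932479] 0.021765415243187994 24.99791219132021
at [ 0.6186 -0.2191  0.1385] [-179.99   -0.    162.65] t 23.15
   [  -0.    0. -162.] turn -0.001
  ->  [  0.6188  -0.219    0.3    162.7   ]
   [126. 125. -20.] turn -0.0
   [126. 125. -20.] turn -0.0
  ->  [4.525e-01 9.400e-02 3.400e-01 1.627e+02]
```

Call:
{"api": "arm_command", "payload": {
  "series": [
    [[0, 0, -25], 0],
    [[0, 0, -55], 0],
    [[0, 0, -85], 0],
    [[0, 0, -115], 0],
    [[0, 0, -140], 0]
  ]
}}

```text
time_s: 23.65
tool_pos: [0.6187, -0.2189, 0.2802]
tool_rot: [-180.0, 0.1, 162.7]
force: [-0.8, -0.1, -1.3]
grip_width: 0.0222
grasp_force: 25.0
```

Call:
{"api": "arm_command", "payload": {
  "series": [
    [[0, 0, -20], 0],
    [[0, 0, -35], 0],
    [[0, 0, -50], 0],
    [[0, 0, -60], 0],
    [[0, 0, -60], 0]
  ]
}}

```text
time_s: 24.15
tool_pos: [0.6191, -0.2189, 0.3398]
tool_rot: [180.0, 0.1, 162.7]
force: [0.3, 0.3, -2.0]
grip_width: 0.0221
grasp_force: 25.0
```

Call:
{"api": "arm_command", "payload": {
  "series": [
    [[20, 20, 0], 0],
    [[45, 45, 0], 0],
    [[70, 70, 0], 0],
    [[98, 98, 0], 0],
    [[126, 125, 0], 0]
  ]
}}

```text
time_s: 24.65
tool_pos: [0.5344, -0.0608, 0.3373]
tool_rot: [180.0, -0.1, 162.6]
force: [-0.9, 0.2, -0.7]
grip_width: 0.022
grasp_force: 25.0
```

Call:
{"api": "arm_command", "payload": {
  "series": [
    [[28, 28, 0], 0],
    [[56, 56, 0], 0],
    [[84, 84, 0], 0],
    [[110, 110, 0], 0],
    [[126, 125, 0], 0]
  ]
}}

```text
time_s: 25.15
tool_pos: [0.4508, 0.0977, 0.3379]
tool_rot: [-179.9, -0.0, 162.8]
force: [0.4, -0.4, -0.8]
grip_width: 0.0219
grasp_force: 25.0
```

Call:
{"api": "arm_command", "payload": {
  "series": [
    [[0, 0, 0], 0],
    [[0, 0, 0], 0],
    [[0, 0, 0], 0],
    [[0, 0, 0], 0],
    [[0, 0, 0], 0]
  ]
}}

```text
time_s: 25.65
tool_pos: [0.453, 0.0938, 0.3383]
tool_rot: [180.0, -0.0, 162.6]
force: [0.0, -0.1, -1.0]
grip_width: 0.0222
grasp_force: 25.0
```

```bash
python3 port.py p2 wrist side; python3 -c "
from h import *
plan((.4525,.094,.29,162.7));print(env.get_obs()['qpos'],env.get_obs()['grip_width'])
a=cv2.imread('pics/p2_wrist.png')[:, :400];b=cv2.imread('pics/p2_side.png')[60:252,200:330];cv2.imwrite('pics/p2.png',np.hstack([a,cv2.resize(b,(260,384))]))"
```

```text
wrist px 774 ellipse [254.63 164.37] [35.07 37.13]
  rim on z=.144: circ 451.4001770019531 94.07389831542969 r 22.885528564453125 ellipse centre [0.4508 0.0943 0.144 ]
  depth median [0.4378 0.0982 0.1447] mid [0.4449 0.0957 0.2212]
  lid plane [0.0006 0.     0.1388] rect ((516.5985717773438, 66.15113830566406), (300.2712097167969, 232.62103271484375), 7.70562744140625)
side px 86 ellipse [264.39 188.6 ] [11.49 13.79]
  rim on z=.144: circ 454.16424560546875 94.38136291503906 r 23.234848022460938 ellipse centre [0.4538 0.0947 0.144 ]
  depth median [0.4548 0.0938 0.143 ] mid [0.4485 0.087  0.221 ]
  lid plane [ 1.000e-04 -2.100e-03  1.384e-01] rect ((516.9142456054688, 70.36272430419922), (303.07000732421875, 243.3203582763672), 7.657312870025635)
25.75 [0.4528 0.0942 0.3384] [ 1.7998e+02 -3.0000e-02  1.6260e+02]
at [0.4528 0.0942 0.3384] [ 1.7998e+02 -3.0000e-02  1.6260e+02] t 25.75
   [ 0. -0. 48.] turn -0.002
  ->  [4.525e-01 9.400e-02 2.900e-01 1.627e+02]
[ 42.47824916  -7.5800362  -51.26637982  96.47186861  -5.94295322
  88.31911037  64.23285968] 0.02189223156106551
```

View pics/p2.png

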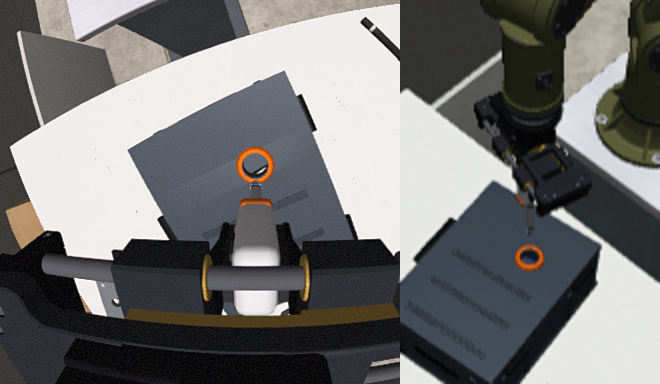

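The wrist view shows the probe upright in the fingers, its stem running up to (256,182), just below the orange port at (255,164). The side view shows the stem hanging above the port. Next I measure the stem against the port in the same views.

```bash
cat > stem.py <<'E'
from h import *
import sys
for n in ('wrist','side'):
    D=np.load(f'{sys.argv[1]}_{n}.npz');P,d,T,K,im=[D[k] for k in('P','d','T','K','im')]
    x0,y0,z0=map(float,sys.argv[2:5]); cam=T[:3,3]
    near=(np.hypot(P[...,0]-x0,P[...,1]-y0)<.02)
    for lo,hi in [(-.122,-.105),(-.105,-.09),(-.09,-.075),(-.075,-.05)]:
        m=near&(P[...,2]>z0+lo)&(P[...,2]<z0+hi); q=P[m]
        if len(q)<3: print(n,lo,'few');continue
        v,u=np.nonzero(m); c=np.median(q,0); f=c[:2]-cam[:2]; f/=np.linalg.norm(f); c[:2]+=f*.0045
        print(n,lo,len(q),'surface+r centre',c.round(4),'px',u.mean().round(1),v.mean().round(1),'zmin',q[:,2].min().round(4))
E
python3 stem.py p2 .4528 .0942 .3384
```

```text
wrist -0.122 37 surface+r centre [0.4536 0.0942 0.2276] px 255.2 182.8 zmin 0.2212
wrist -0.105 65 surface+r centre [0.454  0.0942 0.2395] px 255.5 187.8 zmin 0.2336
wrist -0.09 61 surface+r centre [0.4539 0.0949 0.2563] px 255.6 193.0 zmin 0.2485
wrist -0.075 35 surface+r centre [0.4535 0.0942 0.2669] px 255.3 196.7 zmin 0.2635
side -0.122 10 surface+r centre [0.4533 0.0937 0.2269] px 264.3 175.4 zmin 0.2212
side -0.105 10 surface+r centre [0.4538 0.0951 0.2411] px 264.8 173.2 zmin 0.2356
side -0.09 9 surface+r centre [0.4522 0.0938 0.254 ] px 265.0 170.3 zmin 0.2485
side -0.075 14 surface+r centre [0.4539 0.0951 0.2784] px 265.1 166.5 zmin 0.2665
```

Call:
{"api": "arm_command", "payload": {
  "series": [
    [[1, 0, 15], 0],
    [[1, 0, 30], 0],
    [[1, 0, 45], 0],
    [[1, 0, 55], 0],
    [[1, 0, 60], 0]
  ]
}}

```text
time_s: 26.25
tool_pos: [0.4508, 0.0949, 0.2768]
tool_rot: [-180.0, -0.1, 162.7]
force: [-0.7, -0.2, -0.9]
grip_width: 0.0218
grasp_force: 25.0
```

Call:
{"api": "arm_command", "payload": {
  "series": [
    [[0, 0, 0], 0],
    [[0, 0, 0], 0],
    [[0, 0, 0], 0],
    [[0, 0, 0], 0],
    [[0, 0, 0], 0]
  ]
}}

```text
time_s: 26.75
tool_pos: [0.4518, 0.095, 0.2788]
tool_rot: [180.0, 0.0, 162.6]
force: [-0.1, 0.7, -1.2]
grip_width: 0.022
grasp_force: 25.0
```

```bash
python3 port.py p3 wrist side; python3 stem.py p3 .452 .0942 .2785; python3 -c "
from h import *
plan((.4525,.094,.1885,162.7))
a=cv2.imread('pics/p3_wrist.png')[80:280,150:350];b=cv2.imread('pics/p3_side.png')[140:215,225:300];cv2.imwrite('pics/p3.png',np.hstack([cv2.resize(a,(400,400)),cv2.resize(b,(400,400))]))"
```

```text
wrist px 947 ellipse [254.02 181.08] [43.64 48.63]
  rim on z=.144: circ 456.6893615722656 94.35293579101562 r 28.00662612915039 ellipse centre [0.4533 0.0938 0.144 ]
  depth median [0.4382 0.0996 0.1445] mid [0.4479 0.0961 0.192 ]
  lid plane [8.000e-04 1.000e-04 1.389e-01] rect ((503.33343505859375, 65.59449005126953), (274.38531494140625, 230.1727294921875), 7.530948162078857)
side px 79 ellipse [264.35 188.44] [11.11 12.81]
  rim on z=.144: circ 453.93341064453125 94.25125122070312 r 23.316377639770508 ellipse centre [0.4534 0.0941 0.144 ]
  depth median [0.457  0.0964 0.143 ] mid [0.4381 0.0835 0.1431]
  lid plane [-0.001  -0.0024  0.1384] rect ((516.4601440429688, 69.08759307861328), (305.1121520996094, 240.8629150390625), 7.898528099060059)
26.85 [0.4518 0.095  0.2787] [-1.8000e+02  2.0000e-02  1.6265e+02]
wrist -0.122 35 surface+r centre [0.4526 0.0953 0.1678] px 255.1 182.7 zmin 0.1603
wrist -0.105 65 surface+r centre [0.4529 0.0961 0.1804] px 255.5 187.5 zmin 0.1736
wrist -0.09 65 surface+r centre [0.4528 0.0955 0.1968] px 255.5 192.9 zmin 0.1886
wrist -0.075 34 surface+r centre [0.4526 0.0957 0.2078] px 255.4 196.8 zmin 0.2045
side -0.122 7 surface+r centre [0.4525 0.0945 0.164 ] px 264.9 186.0 zmin 0.1614
side -0.105 7 surface+r centre [0.454  0.0959 0.1801] px 265.1 183.6 zmin 0.1776
side -0.09 7 surface+r centre [0.452  0.0949 0.1938] px 265.0 181.1 zmin 0.1885
side -0.075 14 surface+r centre [0.4527 0.0954 0.2158] px 264.9 177.5 zmin 0.2062
at [0.4518 0.095  0.2787] [-1.8000e+02  2.0000e-02  1.6265e+02] t 26.85
   [-1. -1. 90.] turn -0.001
  ->  [4.525e-01 9.400e-02 1.885e-01 1.627e+02]
```

View pics/p3.png

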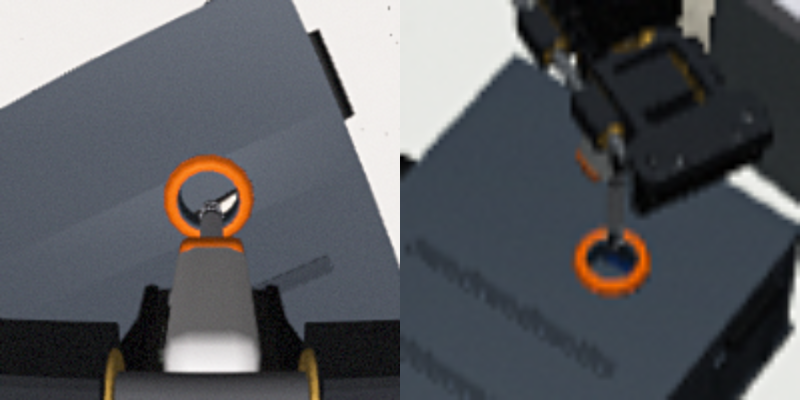

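The stem tip sits over the port: the rim is centred at column ~255 and the stem is at column 255, and the side view agrees. I lower it straight down with a 1 mm correction.

Call:
{"api": "arm_command", "payload": {
  "series": [
    [[0, -1, 10], 0],
    [[0, -1, 20], 0],
    [[0, -1, 30], 0],
    [[0, -1, 40], 0],
    [[0, -1, 50], 0]
  ]
}}

```text
time_s: 27.35
tool_pos: [0.4511, 0.0941, 0.2274]
tool_rot: [-180.0, -0.0, 162.7]
force: [-0.0, 1.1, -0.7]
grip_width: 0.0221
grasp_force: 25.0
```

Call:
{"api": "arm_command", "payload": {
  "series": [
    [[0, 0, 10], 0],
    [[0, 0, 20], 0],
    [[0, 0, 30], 0],
    [[0, 0, 37], 0],
    [[0, 0, 40], 0]
  ]
}}

```text
time_s: 27.85
tool_pos: [0.4509, 0.094, 0.1876]
tool_rot: [-180.0, -0.1, 162.7]
force: [-0.2, 0.4, -1.1]
grip_width: 0.0219
grasp_force: 25.0
```

Call:
{"api": "arm_command", "payload": {
  "series": [
    [[0, 0, 0], 0],
    [[0, 0, 0], 0],
    [[0, 0, 0], 0],
    [[0, 0, 0], 0],
    [[0, 0, 0], 0]
  ]
}}

```text
time_s: 28.35
tool_pos: [0.4515, 0.0941, 0.1887]
tool_rot: [-180.0, 0.0, 162.7]
force: [-0.4, -0.1, -1.1]
grip_width: 0.0221
grasp_force: 25.0
```

```bash
python3 port.py p4 wrist side top; python3 stem.py p4 .452 .0945 .1885; python3 -c "
from h import *
o=env.get_obs();print(o['force'],o['grip_width'],o['grasp_force'])
a=cv2.imread('pics/p4_wrist.png')[120:260,180:320];b=cv2.imread('pics/p4_side.png')[150:210,235:295];cv2.imwrite('pics/p4.png',np.hstack([cv2.resize(a,(400,400)),cv2.resize(b,(400,400))]))"
```

```text
wrist px 1308 ellipse [254.61 211.16] [50.08 56.12]
  rim on z=.144: circ 450.2353820800781 94.48146057128906 r 22.648103713989258 ellipse centre [0.4497 0.0948 0.144 ]
  depth median [0.4367 0.1001 0.1443] mid [0.4401 0.0957 0.1931]
  lid plane [ 0.0027 -0.0004  0.1391] rect ((485.20257568359375, 62.21063232421875), (237.2221221923828, 231.85906982421875), 7.37462043762207)
side px 42 ellipse [262.02 190.26] [ 6.3  10.79]
  rim on z=.144: circ 460.3699951171875 92.43868255615234 r 22.018037796020508 ellipse centre [0.4635 0.0934 0.144 ]
  depth median [0.4687 0.0939 0.1433] mid [0.4402 0.0817 0.0982]
  lid plane [-0.0005 -0.0021  0.1383] rect ((516.3681640625, 68.43738555908203), (304.2341003417969, 243.09132385253906), 7.4447021484375)
top no orange 0
28.5 [0.4514 0.094  0.1886] [-1.7999e+02  1.0000e-02  1.6265e+02]
wrist -0.122 few
wrist -0.105 few
wrist -0.09 13 surface+r centre [0.4539 0.096  0.1108] px 256.0 195.4 zmin 0.1029
wrist -0.075 113 surface+r centre [0.4566 0.0918 0.1322] px 251.9 209.3 zmin 0.1135
side -0.122 few
side -0.105 few
side -0.09 few
side -0.075 10 surface+r centre [0.4527 0.0909 0.1278] px 263.3 190.8 zmin 0.1166
[-0.67586215  0.46263941  0.42442115] 0.02200218621991761 24.997915470739827
```

View pics/p4.png

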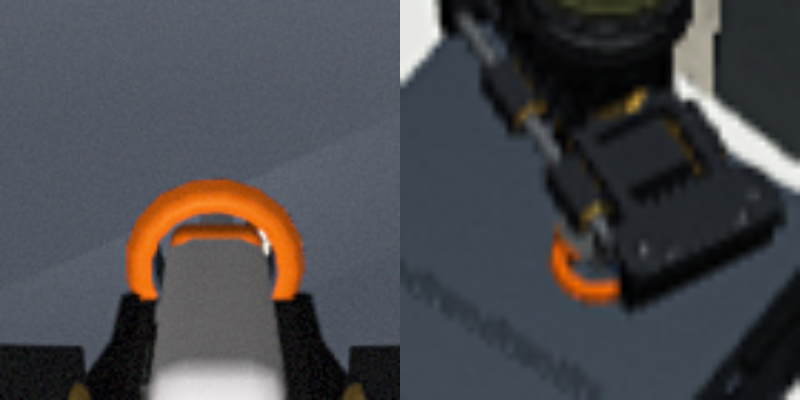

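The close view shows the stem inside the rim, with no contact force. Allowing for the rim's taper, the port is at about (0.4523,0.0942). The stem is at (0.4525,0.0943), with the ring at z about 0.144, so I hand it in.

```bash
python3 -c "
from cell import env
print(env.sign_off())"
```

```text
the job is handed in; nothing more can be done
None
```

I handed the job in at 28.5 s of robot time: both glues are in the box, the lid is shut, and the probe is held upright in the port, within about 1 mm of centre and ring height by my measurements; no verdict came back.

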